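# Move the battery cover to the open moisture meter

## Robot

A 7-joint arm with a two-finger parallel gripper is mounted at the origin on the work surface. World frame = base frame: x ahead of the robot, y to its left, z up, the work surface at z = 0. Lengths are in m, angles in rad, forces in N, time in s.
With the tool pointing down it reaches from about 0.375 to 0.925 m from the base axis. Payload 3.1 kg.
Tool frame: the origin (TCP) lies midway between the tips of the shut fingers; the grasp point (between the pads) lies 19 mm behind it; z points along the fingers, y is the direction in which the jaws open and shut (so a half turn about z gives the same grasp; the last joint's range is limited). The gripper opens to 85 mm and grips with 20 to 120 N. Pads are 22 mm wide; open, the fingers measure 114 mm over their backs; the gripper's body (76 mm by 85 mm) begins 54 mm behind the grasp point. The pads swing forward as they close: fully open they stand 13 mm farther back than shut.
Start: joints at [-1.351, 0.383, 0.044, 1.598, -0.018, 1.161, -0.05], TCP at [0.203, 0.617, 0.231] pointing down, gripper open.
Joint ranges: [-2.61, 2.61], [-0.41, 2.15], [-1.48, 1.57], [0, 2.5], [-1.57, 4.71], [0.05, 1.97], [-2.85, 2.85]. Speed limits (rad/s): [2.79, 2.79, 3.14, 3.14, 3.14, 3.14, 3.14].

## Interface

Orientations are given as a rotation vector (axis times angle).
In Python, from workcell import sensors, get_image, order gives the robot as it stands. The module is installed in compiled form; this text tells all that it offers.
- The arm moves only by the tool jog_arm, never from a script. Its argument "targets" is a list of rows, each a list of 7 numbers: the shift along the tool's x, y, z in mm, then the turn, a rotation vector about the tool's x, y, z in rad, then the opening in per cent of the stroke, from 0 (shut) to 100 (fully open). A call has 1 to 5 rows; each row is the pose to reach, as a shift and turn from the pose measured when the call began, along the tool's axes at that moment; what a row does not reach only later rows make up. A row lasts 1/8 s, in which the tool goes at most 62.5 mm and 10.7 degrees, less where a joint would pass 70% of its speed; a pose out of reach is approached as far as the arm can. A call with a gripper value outside its range is refused whole. The fingers move at their own pace and stop on an object; the grip force is fixed at half the most. Time passes only in rows, so rows that repeat a pose let the fingers close. It gives the time, the measured TCP pose, the force and the opening at its end, in the units of the state.
- sensors.observe(): the state, without advancing time (a new reading comes with each control period).
- get_image(name): name is "side" or "top" or "wrist"; returns a dict with "frame" (420x560x3 uint8, red, green, blue), "fx", "fy", "cx", "cy" (pixels), "world_from_camera" (4x4, takes a point from camera to world coordinates). Camera axes: x right, y down, z forward; pixel columns grow to the right and rows downward; lengths in m; the calibration is good to about 2 mm. A picture is of the moment at which its call begins. There is no depth.
- order.hand_in(): hands the job in, once; it reports no verdict.
The state is a dict: "time_s": time; "joint_pos": joint angles; "qvel": joint speeds; "tau": joint torques, N m; "eef_pos": TCP position; "tool_rot": TCP orientation; "contact_force": force on the tool from outside, world axes, zero at the start; "torque": the same for the moment, N m; "grip_width": finger opening in m.
Only numpy, scipy, OpenCV 4.12 (cv2) and the standard library are available. Lean on these libraries where they do the work, as an engineer would, in place of code of your own. Each camera call takes 0.05 s, during which the arm holds its last target. There are 200 camera calls.

## Task

Two bean moisture meters lie face down on the bench and only one has its battery cover. Pinch the cover's two opposing side tabs together to free it, lift it off, and fit it to the other meter, whose battery carrier may have slid off centre, so feel for the opening: press the cover fully home against the battery spring and let the tabs go so that both latch under the rim. Squeeze, pull and press gently, forcing nothing, and leave the mug, jar and brush alone.

Things in the scene. Friction and masses are not known exactly. Their poses are not given: they have to be found in the camera images.
- cover_grip (a point): Point midway between the two upright tabs of the grey battery cover, half-way up them: 13 mm above the plate's upper face. z up; the tabs face each other along y and are pressed together along y. Each tab is 26 mm wide (x), 6 mm thick, top 13.5 mm above this point; outer faces 56 mm apart at rest, 46 mm pressed. A fixed block 33 mm long (y), 14 mm high stands between them.
- cover: Battery cover, 0.12 kg; origin at the centre of its plate's underside, 17 mm below cover_grip. Plate 64 (x) x 100 (y) x 4 mm: fingers beside the tabs must stay above it. Underneath: a locating frame 47 (x) x 53 mm, 5 mm deep, below it a 42 x 50 mm foot 3 mm deep, and on each tab a hook 20 mm wide (x), flat on top, rounded below, 14.5 mm down. Fits turned by 180 degrees too.
- tab_left (a joint): Travel in m of the tab on the cover's +y side: 0 out (at rest, latched), 0.005 fully pressed in. Its spring needs about 4 N to start and 11 N to end; more than about 45 N would crack the tab. The hook lies 3.5 mm under the bay's rim at rest, clears it from 3.5 mm of travel and is 1.5 mm inside the opening when fully pressed.
- tab_right (a joint): The same for the tab on the cover's -y side. Both must be pressed beyond 3.5 mm at once; a hook still caught holds the cover fast. Neither pull nor press the cover against a meter with over 40 N; 10 to 25 N on the cover is enough to seat it.
- covered_meter: The meter that wears the cover at the start; origin at the centre of its underside. A white plastic block 170 (x) x 120 (y) x 60 mm lying face down, with four rubber feet 3 mm high near its upper corners; it does not move.
- covered_meter_bay (a point): Centre of that meter's battery bay, in the plane of its upper face, 60 mm above the bench; z up, x along the meter's long side, y across. Its carrier is central. In both carriers a copper block on a spring pushes the cover up: 3 N when it meets the cover 5 mm above home, 6 N on a latched cover (plate up to 1.5 mm above the face), 7 N with the plate on the face.
- open_meter: The other meter, the same but without cover; origin at the centre of its underside; it does not move. In its face is a well 75 (x) x 94 mm holding the white battery carrier, 60 (x) x 92 mm, top flush with the face. The carrier sits anywhere up to 7 mm either way along x from the well's centre; where is not reported (it is seen, or felt for). It is stiff: it does not shift under 40 N.
- open_meter_bay (a point): Centre of that well (NOT of the carrier) in the plane of the meter's face, 60 mm above the bench; axes as for the other bay; the cover's x and y go along this x and y. The carrier's opening, centred in the carrier and so off this point along x only, is 50 (x) x 56 mm (y); its rim is 6 mm thick with space below it on both y sides for the hooks, which fit once the plate is within 1.5 mm of the face.
- mug: White mug, 80 mm across and 90 mm high, beyond the meters; leave it alone.
- sample_jar: Closed jar, 70 mm across and 120 mm high; leave it alone.
- brush: Hand brush lying on the bench; leave it alone.
Things that resemble listed ones, but are neither listed nor needed, are in the scene too. Of the things shaped like the cover, the grey one is meant.

How it is judged:
By the outcome, as a careful person would: the job done as asked, in the order asked, and still so for the second after the job is handed in, with the robot touching nothing.
It also fails if it takes over 56 s, if anything falls off the work surface, if the arm or the gripper's body presses on something with over 40 N, if the wrist force passes 120 N, or if a joint passes its speed limit or range.

## Working session

There is one attempt and no reset: what is moved stays moved. The work goes in short steps, Python scripts to look and compute and a tool call to move; the robot and the scene stay as the last step left them, time stands still between calls to the robot, and variables do not carry over. Pictures are saved under pics/ and viewed, about 8 in all and at most 12, crops included, and the job is handed in when it is done.

Besides the shell and the picture viewer there is one more tool, called after "Call:" in YAML: its name, and indented under it one key for each argument. jog_arm: Moves the arm, as the interface text tells. Its arguments: {"type":"object","properties":{"targets":{"type":"array"}},"required":["targets"]}

```bash
mkdir -p pics; cat > h.py <<'E'
import numpy as np, cv2
from workcell import sensors, get_image, order
def save(n,f): cv2.imwrite(f'pics/{n}.png', cv2.cvtColor(f,cv2.COLOR_RGB2BGR))
def ray(im,u,v,z):
    T=im['world_from_camera']; d=T[:3,:3]@np.array([(u-im['cx'])/im['fx'],(v-im['cy'])/im['fy'],1]); o=T[:3,3]
    return o+d*(z-o[2])/d[2]
def proj(im,p):
    T=im['world_from_camera']; c=T[:3,:3].T@(np.asarray(p)-T[:3,3]); return np.array([im['fx']*c[0]/c[2]+im['cx'],im['fy']*c[1]/c[2]+im['cy']])
E
python3 - <<'E'
from h import *
import pickle
o={}
for n in ('top','side'):
    im=get_image(n); o[n]=im; save(n+'0',im['frame']); print(n,im['fx'],im['world_from_camera'].round(3).tolist())
pickle.dump(o,open('im0.pkl','wb'))
print({k:np.round(v,4).tolist() for k,v in sensors.observe().items()})
E
```

```text
top 386.1488876450428 [[-0.024, -0.998, 0.052, 0.473], [-1.0, 0.023, -0.018, 0.002], [0.017, -0.052, -0.998, 1.203], [0.0, 0.0, 0.0, 1.0]]
side 384.96608088029126 [[-0.976, -0.135, 0.169, 0.368], [-0.216, 0.618, -0.756, 0.741], [-0.002, -0.775, -0.632, 0.697], [0.0, 0.0, 0.0, 1.0]]
{'time_s': 0.1, 'joint_pos': [-1.3508, 0.3837, 0.0439, 1.5994, -0.0179, 1.1612, -0.0499], 'qvel': [-0.0009, -0.003, 0.0004, -0.0038, -0.0005, -0.0007, -0.0012], 'tau': [0.0029, -43.4734, 1.0294, -25.0456, 0.0109, 0.0056, -0.0], 'eef_pos': [0.2029, 0.6166, 0.23], 'tool_rot': [-0.497, -3.1018, 0.0038], 'contact_force': [0.2854, 0.1856, 0.4732], 'torque': [-0.0704, 0.0284, -0.0249], 'grip_width': 0.0851}
```

View pics/top0.png

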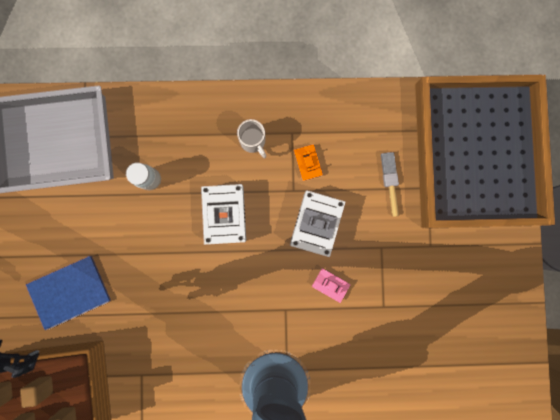

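View pics/side0.png

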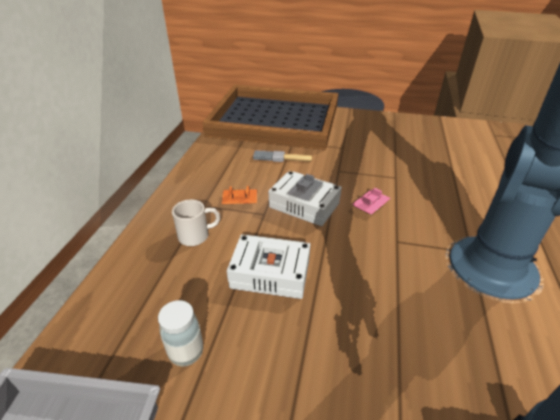

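The top view shows the grey cover on the meter at (318,222). The open meter is at (223,214). There are three cover-like things: orange at (308,161), pink at (331,285) and grey at (318,222). The grey one fits because it is grey and sits on a white meter. I'll enlarge both meters and measure.

```bash
python3 - <<'E'
from h import *
import pickle
o=pickle.load(open('im0.pkl','rb')); im=o['top']; f=im['frame']
c=f[170:270,190:360]; cc=cv2.resize(c,None,fx=4.6,fy=4.6,interpolation=cv2.INTER_CUBIC); save('crop1',cc)
hsv=cv2.cvtColor(f,cv2.COLOR_RGB2HSV)
white=((hsv[...,1]<45)&(hsv[...,2]>150)).astype(np.uint8)
for (u0,u1) in ((190,255),(280,355)):
    m=np.zeros_like(white); m[170:270,u0:u1]=white[170:270,u0:u1]
    cs,_=cv2.findContours(m,0,2); pts=np.vstack([k for k in cs if cv2.contourArea(k)>15])
    W=np.array([ray(im,u,v,.06)[:2] for u,v in pts[:,0]])
    r=cv2.minAreaRect((W*1000).astype(np.float32)); print('meter',r)
E
```

```text
meter ((524.9700927734375, 141.05703735351562), (171.23301696777344, 122.55574035644531), 2.658494710922241)
meter ((491.11383056640625, -137.11959838867188), (123.47712707519531, 170.4553680419922), 72.70228576660156)
```

View pics/crop1.png

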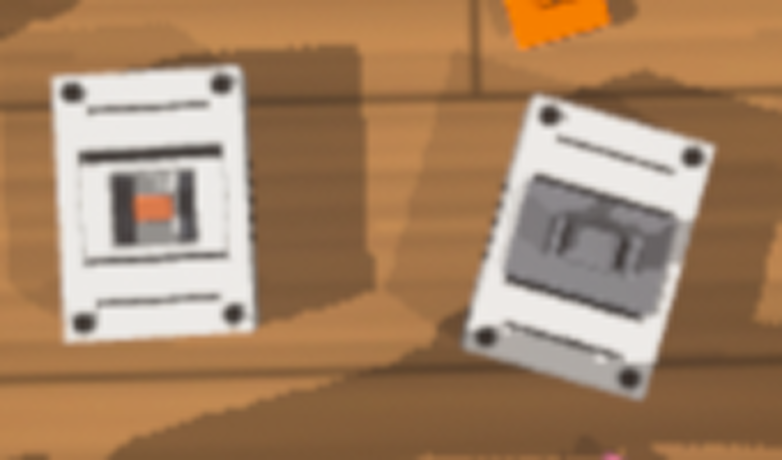

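The crop confirms the grey cover on the right meter, with its tabs at about (555,230) and (630,250). The left meter's carrier has a wider gap at its far (+x) edge, so it has slid toward −x. I'll move above the covered meter.

```bash
cat >> h.py <<'E'
from scipy.spatial.transform import Rotation as R
def goal(x,y,z,yaw_deg):
    s=sensors.observe(); R0=R.from_rotvec(s['tool_rot']); p=np.array(s['eef_pos'])
    a=np.radians(yaw_deg); X=np.array([np.cos(a),np.sin(a),0]); Z=np.array([0,0,-1.]); Y=np.cross(Z,X)
    Rt=R.from_matrix(np.c_[X,Y,Z])
    print('shift mm',(R0.inv().apply(np.array([x,y,z])-p)*1000).round(1),'turn',(R0.inv()*Rt).as_rotvec().round(4),'t',round(s['time_s'],2),'p',p.round(4),'F',np.round(s['contact_force'],1),'w',round(float(s['grip_width']),4))
E
python3 - <<'E'
from h import *
goal(.491,-.137,.22,162.7)
T=get_image('wrist')['world_from_camera']; s=sensors.observe(); print((R.from_rotvec(s['tool_rot']).inv().apply(T[:3,3]-s['eef_pos'])).round(4), (R.from_rotvec(s['tool_rot']).inv().as_matrix()@T[:3,:3]).round(3))
E
```

```text
shift mm [-509.2 -625.8   11.6] turn [-0.0024  0.0001 -0.0158] t 0.1 p [0.2029 0.6166 0.23  ] F [0.3 0.2 0.5] w 0.0851
[ 0.074  -0.0005 -0.1415] [[ 0.001 -0.956 -0.292]
 [ 1.     0.001 -0.001]
 [ 0.001 -0.292  0.956]]
```

Call:
jog_arm:
  targets:
    - [-101.8, -125.2, 2, 0, 0, -0.008, 100]
    - [-203.6, -250.4, 4, 0, 0, -0.016, 100]
    - [-305.5, -375.5, 6, -0.002, 0, -0.016, 100]
    - [-407, -500.6, 8, -0.002, 0, -0.016, 100]
    - [-509, -626, 11, -0.002, 0, -0.016, 100]

```text
time_s: 0.78
eef_pos: [0.3148, 0.3232, 0.2269]
tool_rot: [0.472, 3.106, 0.0]
contact_force: [1.6, 0.2, -0.5]
grip_width: 0.0854
```

```bash
python3 - <<'E'
from h import *
goal(.491,-.137,.22,162.7)
E
```

```text
shift mm [-305.  -387.1    6.9] turn [0.0001 0.0002 0.0002] t 0.78 p [0.3148 0.3232 0.2269] F [ 1.6  0.2 -0.5] w 0.0854
```

Call:
jog_arm:
  targets:
    - [-305, -387, 7, 0, 0, 0, 100]
    - [-305, -387, 7, 0, 0, 0, 100]
    - [-305, -387, 7, 0, 0, 0, 100]
    - [-305, -387, 7, 0, 0, 0, 100]
    - [-305, -387, 7, 0, 0, 0, 100]

```text
time_s: 1.4
eef_pos: [0.4261, 0.0317, 0.2226]
tool_rot: [0.472, 3.105, 0.002]
contact_force: [0.8, -0.2, 0.2]
grip_width: 0.0853
```

Call:
jog_arm:
  targets:
    - [-118, -150, 2, 0, 0, 0, 100]
    - [-118, -150, 2, 0, 0, 0, 100]
    - [-118, -150, 2, 0, 0, 0, 100]
    - [-118, -150, 2, 0, 0, 0, 100]

```text
time_s: 1.9
eef_pos: [0.4943, -0.1526, 0.2208]
tool_rot: [0.486, 3.102, -0.005]
contact_force: [0.4, 0.0, -1.4]
grip_width: 0.0854
```

```bash
python3 - <<'E'
from h import *
import pickle
goal(.491,-.137,.22,162.7)
im=get_image('wrist'); save('w1',im['frame']); pickle.dump(im,open('w1.pkl','wb'))
for p in [(.491,-.137,.06),(.491,-.137,.0905)]: print(proj(im,p))
E
```

```text
shift mm [ 7.9 13.8  0.8] turn [-0.0028  0.0024 -0.0088] t 1.9 p [ 0.4943 -0.1526  0.2208] F [ 0.4  0.  -1.4] w 0.0854
[295.75981246 179.04484228]
[297.3294393  187.00908398]
```

View pics/w1.png

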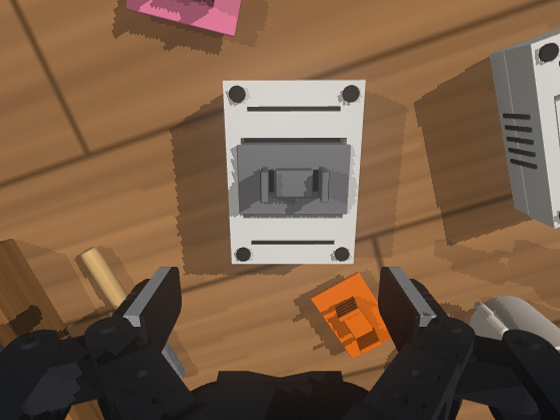

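The wrist view shows the grey cover at about (294,180), with its tabs at (265,185) and (324,185). The meter's feet are at (237,94), (350,93), (243,254) and (342,254).

```bash
cat >> h.py <<'E'
def feet(im,guess,z=.063,vmax=80):
    f=im['frame']; g=cv2.cvtColor(f,cv2.COLOR_RGB2GRAY); out=[]
    for u,v in guess:
        s=g[v-13:v+14,u-13:u+14]; m=(s<vmax).astype(np.uint8)
        n,l,st,c=cv2.connectedComponentsWithStats(m); k=1+np.argmax(st[1:,4]); out.append(c[k]+[u-13,v-13])
    W=np.array([ray(im,*p,z) for p in out]); return np.array(out),W
E
python3 - <<'E'
from h import *
import pickle
im=pickle.load(open('w1.pkl','rb')); f=im['frame']
px,W=feet(im,[(237,94),(350,93),(342,254),(243,254)]); print(px.round(1).tolist(), (W.mean(0)*1000).round(1))
for a,b in((3,0),(2,1),(0,1),(3,2)): d=W[a]-W[b]; print('edge',(np.linalg.norm(d)*1000).round(1),np.degrees(np.arctan2(d[1],d[0])).round(2))
g=cv2.cvtColor(f,cv2.COLOR_RGB2GRAY)
for v in (180,186,192): print(v,g[v,225:362].tolist())
save('w1c',cv2.resize(f[70:275,215:380],None,fx=3.6,fy=2.9,interpolation=cv2.INTER_CUBIC))
E
```

```text
[[236.5, 93.7], [350.4, 93.2], [341.4, 253.8], [242.7, 254.0]] [ 489.8 -139.7   63. ]
edge 147.0 -17.56
edge 146.9 -17.63
edge 95.4 -107.55
edge 95.2 -107.5
180 [86, 88, 132, 211, 205, 204, 204, 204, 202, 161, 138, 143, 138, 86, 118, 114, 103, 81, 83, 84, 83, 84, 86, 84, 85, 84, 85, 85, 84, 85, 86, 86, 85, 85, 83, 61, 96, 114, 113, 115, 116, 115, 109, 83, 43, 46, 49, 46, 52, 75, 68, 89, 106, 104, 104, 104, 116, 115, 114, 115, 115, 113, 114, 115, 115, 114, 114, 116, 116, 115, 115, 115, 116, 115, 115, 116, 115, 115, 117, 116, 109, 105, 82, 84, 85, 85, 82, 69, 47, 48, 48, 48, 48, 58, 69, 68, 71, 93, 112, 114, 114, 116, 115, 91, 89, 104, 104, 104, 103, 103, 104, 104, 105, 104, 104, 103, 105, 104, 103, 103, 103, 104, 103, 125, 187, 183, 181, 181, 180, 180, 183, 207, 208, 200, 99, 107, 107]
186 [87, 82, 112, 212, 189, 183, 137, 141, 142, 141, 142, 143, 139, 88, 82, 84, 84, 83, 85, 84, 84, 84, 85, 85, 83, 84, 83, 83, 84, 85, 86, 85, 84, 85, 81, 61, 95, 114, 114, 115, 116, 115, 109, 84, 44, 47, 47, 46, 50, 66, 70, 89, 105, 102, 102, 101, 102, 103, 114, 114, 115, 115, 115, 114, 115, 113, 114,
[... 266 characters left out ...]
 185, 182, 181, 181, 181, 182, 180, 180, 182, 176, 103, 107, 108]
192 [84, 83, 89, 127, 144, 143, 141, 141, 141, 142, 140, 143, 140, 101, 82, 84, 84, 84, 84, 85, 84, 85, 83, 83, 84, 83, 84, 85, 84, 84, 84, 83, 84, 85, 81, 63, 91, 112, 113, 114, 116, 116, 111, 84, 64, 70, 69, 70, 71, 74, 67, 87, 103, 102, 101, 102, 104, 115, 114, 114, 114, 114, 113, 113, 113, 114, 114, 114, 114, 114, 113, 114, 114, 114, 114, 114, 115, 112, 91, 82, 84, 85, 85, 85, 86, 85, 77, 69, 77, 76, 77, 77, 75, 58, 68, 68, 79, 102, 117, 114, 115, 117, 108, 70, 106, 105, 104, 104, 103, 104, 104, 103, 104, 103, 103, 104, 104, 104, 103, 103, 104, 101, 109, 152, 185, 182, 181, 180, 180, 180, 184, 202, 202, 121, 100, 103, 104]
```

View pics/w1c.png

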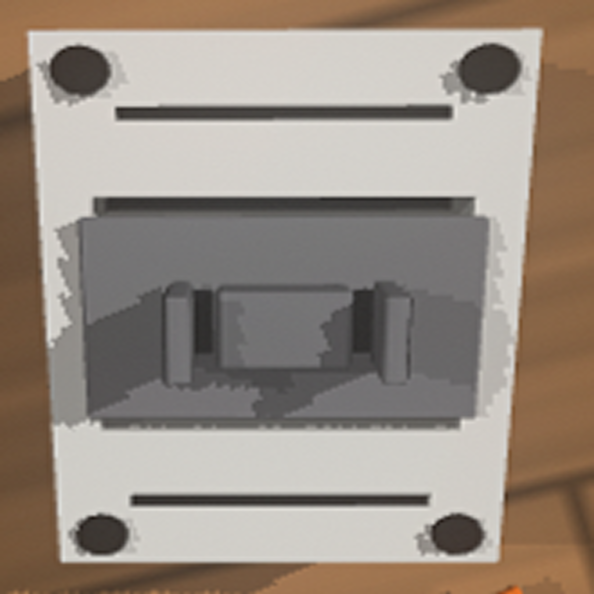

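```bash
python3 - <<'E'
from h import *
import pickle
im=pickle.load(open('w1.pkl','rb'))
for n,l,r,v,z in(('tabs',260.7,328.2,186,.0905),('tabs',260.7,327.7,192,.0905),('plate',238,348.3,186,.064),('plate',238.4,347.3,192,.064)):
    a,b=ray(im,l,v,z),ray(im,r,v,z); print(n,((a+b)/2*1000).round(1),np.linalg.norm(a-b)*1000)
# plate x extents (rows) at col 294: crop 217..417
a,b=ray(im,294,70+217/2.9,.064),ray(im,294,70+417/2.9,.064);print('x',((a+b)/2*1000).round(1),np.linalg.norm(a-b)*1000)
goal(.4898,-.1397,.14,162.4)
E
```

```text
tabs [ 489.5 -139.    90.5] 55.58462530181989
tabs [ 494.3 -140.7   90.5] 55.470162520951575
plate [ 495.5 -141.1   64. ] 99.68505531710258
plate [ 500.8 -143.    64. ] 98.95021135677867
x [ 490.8 -138.8   64. ] 63.30542014548331
shift mm [ 7.3  8.7 80.4] turn [-0.0012  0.0009 -0.0005] t 1.95 p [ 0.4941 -0.1501  0.2204] F [0.2 0.6 0.6] w 0.0854
```

```bash
python3 - <<'E'
from h import *
goal(.4902,-.1394,.10,162.45)
E
```

```text
shift mm [  7.    9.2 120.4] turn [-0.0012  0.0009 -0.0013] t 1.95 p [ 0.4941 -0.1501  0.2204] F [0.2 0.6 0.6] w 0.0854
```

Call:
jog_arm:
  targets:
    - [7, 9.2, 50, 0, 0, 0, 100]
    - [7, 9.2, 90, 0, 0, -0.001, 100]
    - [7, 9.2, 120, 0, 0, -0.001, 100]
    - [7, 9.2, 120, 0, 0, -0.001, 90]
    - [7, 9.2, 120, 0, 0, -0.001, 90]

```text
time_s: 2.58
eef_pos: [0.491, -0.1384, 0.1013]
tool_rot: [0.477, 3.103, -0.001]
contact_force: [0.8, -0.9, 0.8]
grip_width: 0.077
```

```bash
python3 - <<'E'
from h import *
goal(.4902,-.1394,.068,162.45)
E
```

```text
shift mm [ 0.5 -1.1 33.3] turn [-0.0002  0.0019  0.0012] t 2.58 p [ 0.491  -0.1384  0.1013] F [ 0.8 -0.9  0.8] w 0.077
```

Call:
jog_arm:
  targets:
    - [0.5, -1.1, 18, 0, 0.002, 0.001, 85]
    - [0.5, -1.1, 33, 0, 0.002, 0.001, 80]
    - [0.5, -1.1, 33, 0, 0.002, 0.001, 75]
    - [0.5, -1.1, 33, 0, 0.002, 0.001, 71]
    - [0.5, -1.1, 33, 0, 0.002, 0.001, 71]

```text
time_s: 3.2
eef_pos: [0.4906, -0.1396, 0.0687]
tool_rot: [0.479, 3.104, -0.0]
contact_force: [0.1, -0.4, 0.7]
grip_width: 0.0605
```

```bash
python3 - <<'E'
from h import *
import pickle
goal(.4902,-.1394,.068,162.45)
im=get_image('wrist'); pickle.dump(im,open('w2.pkl','wb')); save('w2',cv2.resize(im['frame'][100:420,60:520],None,fx=1.7,fy=1.7))
E
```

```text
shift mm [0.4 0.1 0.7] turn [-0.0001  0.0007 -0.0001] t 3.2 p [ 0.4906 -0.1396  0.0687] F [ 0.1 -0.4  0.7] w 0.0605
```

View pics/w2.png

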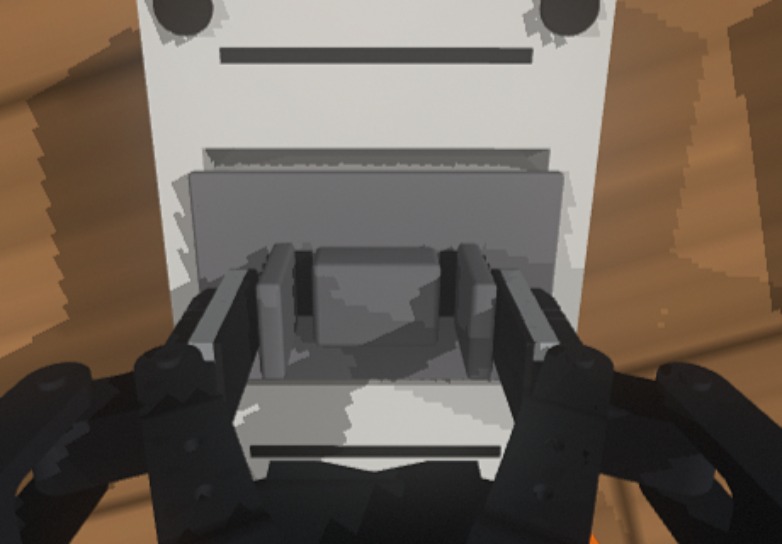

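The view shows the fingers on both sides of the tabs (tabs at about (272,325) and (480,325)) with similar gaps. I'll close in stages.

Call:
jog_arm:
  targets:
    - [0.4, 0, 0.5, 0, 0, 0, 66]
    - [0.4, 0, 0.5, 0, 0, 0, 63]
    - [0.4, 0, 0.5, 0, 0, 0, 60]
    - [0.4, 0, 0.5, 0, 0, 0, 60]

```text
time_s: 3.75
eef_pos: [0.4907, -0.1394, 0.0687]
tool_rot: [0.479, 3.103, 0.0]
contact_force: [0.0, 1.3, 4.9]
grip_width: 0.0515
```

Call:
jog_arm:
  targets:
    - [0, 0, 0, 0, 0, 0, 58]
    - [0, 0, 0, 0, 0, 0, 56]
    - [0, 0, 0, 0, 0, 0, 55]
    - [0, 0, 0, 0, 0, 0, 55]

```text
time_s: 4.25
eef_pos: [0.4908, -0.1393, 0.0692]
tool_rot: [0.479, 3.103, 0.001]
contact_force: [-1.7, 0.6, 5.3]
grip_width: 0.0471
```

```bash
python3 - <<'E'
from h import *
import pickle
goal(.4902,-.1394,.068,162.45)
im=get_image('wrist'); pickle.dump(im,open('w3.pkl','wb')); save('w3',cv2.resize(im['frame'][180:340,140:440],None,fx=2.6,fy=2.6))
E
```

```text
shift mm [ 0.5 -0.2  1.2] turn [ 0.0011  0.0014 -0.0001] t 4.25 p [ 0.4908 -0.1393  0.0692] F [-1.7  0.6  5.3] w 0.0471
```

View pics/w3.png

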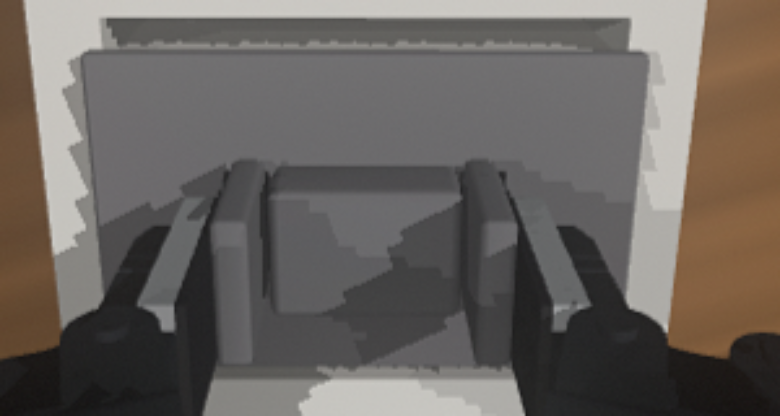

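Both tabs are pressed in: the gap to the block is about 12 px on the left and 5 px on the right. I'll centre slightly, squeeze a touch more, then lift gently.

Call:
jog_arm:
  targets:
    - [0, 0.4, 0, 0, 0, 0, 54.6]
    - [0, 0.4, 0, 0, 0, 0, 54.6]
    - [0, 0.4, -1.5, 0, 0, 0, 54.6]
    - [0, 0.4, -3, 0, 0, 0, 54.6]
    - [0, 0.4, -4, 0, 0, 0, 54.6]

```text
time_s: 4.92
eef_pos: [0.4908, -0.1391, 0.0731]
tool_rot: [0.479, 3.103, 0.001]
contact_force: [-0.4, 0.0, 1.9]
grip_width: 0.0467
```

Call:
jog_arm:
  targets:
    - [0, 0, -4, 0, 0, 0, 54.6]
    - [0, 0, -8, 0, 0, 0, 54.6]
    - [0, 0, -14, 0, 0, 0, 54.6]
    - [0, 0, -22, 0, 0, 0, 54.6]
    - [0, 0, -30, 0, 0, 0, 54.6]

```text
time_s: 5.55
eef_pos: [0.4909, -0.1392, 0.1038]
tool_rot: [0.479, 3.103, 0.001]
contact_force: [-0.1, 0.7, -1.4]
grip_width: 0.0469
```

```bash
python3 - <<'E'
from h import *
goal(.4902,-.1394,.24,162.45)
im=get_image('wrist'); save('w4',im['frame'])
E
```

```text
shift mm [   0.3   -0.3 -136.2] turn [ 0.0008  0.0018 -0.0002] t 5.55 p [ 0.4909 -0.1392  0.1038] F [-0.1  0.7 -1.4] w 0.0469
```

View pics/w4.png

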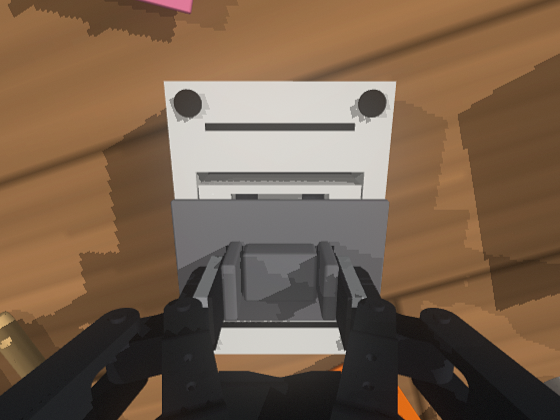

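The cover came off cleanly and is held in the fingers. Its plate edge is at row 200, the same as before the lift, so it hasn't slipped. Next I'll go to a viewpoint behind the open meter.

```bash
python3 - <<'E'
from h import *
goal(.60,.141,.21,182.66)
E
```

```text
shift mm [ -19.   300.2 -104.7] turn [ 0.0008  0.0039 -0.3531] t 5.6 p [ 0.4917 -0.1394  0.1048] F [ 0.9  0.1 -1.4] w 0.0468
```

Call:
jog_arm:
  targets:
    - [0, 0, -50, 0, 0, 0, 54.6]
    - [0, 20, -104, 0, 0, -0.07, 54.6]
    - [-6, 80, -105, 0, 0, -0.14, 54.6]
    - [-10, 140, -105, 0, 0, -0.21, 54.6]
    - [-14, 200, -105, 0, 0.003, -0.28, 54.6]

```text
time_s: 6.22
eef_pos: [0.5657, 0.0487, 0.2109]
tool_rot: [0.039, 3.139, 0.003]
contact_force: [2.1, -0.2, -1.2]
grip_width: 0.0471
```

```bash
python3 - <<'E'
from h import *
goal(.60,.141,.21,182.66)
E
```

```text
shift mm [-32.   93.1   1.1] turn [ 0.0016  0.0023 -0.0712] t 6.22 p [0.5657 0.0487 0.2109] F [ 2.1 -0.2 -1.2] w 0.0471
```

Call:
jog_arm:
  targets:
    - [-15, 45, 1, 0, 0, -0.04, 54.6]
    - [-32, 93, 1, 0.002, 0.002, -0.071, 54.6]
    - [-32, 93, 1, 0.002, 0.002, -0.071, 54.6]
    - [-32, 93, 1, 0.002, 0.002, -0.071, 54.6]

```text
time_s: 6.72
eef_pos: [0.5997, 0.1405, 0.2098]
tool_rot: [0.073, -3.14, 0.003]
contact_force: [0.2, -1.2, -1.0]
grip_width: 0.0468
```

```bash
python3 - <<'E'
from h import *
import pickle
goal(.60,.141,.21,182.66)
im=get_image('wrist'); save('w5',im['frame']); pickle.dump(im,open('w5.pkl','wb'))
print(im['frame'].mean(2)[:, 280].astype(int).tolist())
E
```

```text
shift mm [-0.3  0.5 -0.2] turn [-0.0017 -0.0004  0.0001] t 6.72 p [0.5997 0.1405 0.2098] F [ 0.2 -1.2 -1. ] w 0.0468
[229, 229, 228, 229, 228, 229, 229, 230, 229, 229, 228, 228, 229, 229, 232, 220, 133, 75, 81, 83, 81, 84, 164, 236, 230, 228, 229, 229, 229, 229, 229, 229, 229, 228, 229, 229, 228, 228, 229, 229, 228, 228, 229, 229, 228, 228, 228, 228, 228, 228, 229, 228, 231, 215, 125, 108, 112, 110, 106, 84, 149, 235, 229, 227, 227, 229, 226, 180, 102, 106, 120, 144, 142, 142, 142, 141, 141, 141, 141, 140, 141, 141, 140, 141, 142, 141, 141, 140, 140, 138, 132, 138, 140, 139, 140, 138, 137, 138, 137, 136, 137, 139, 137, 134, 134, 135, 136, 136, 137, 133, 135, 167, 165, 163, 163, 165, 165, 164, 163, 164, 164, 164, 163, 164, 164, 163, 164, 165, 158, 141, 154, 203, 229, 226, 226, 229, 214, 116, 63, 68, 69, 69, 69, 67, 91, 128, 131, 141, 155, 204, 229, 226, 226, 226, 226, 226, 226, 226, 226, 226, 226, 226, 226, 225, 225, 226, 226, 225, 225, 225, 226, 225, 225, 229, 214, 121, 67, 71, 66, 148, 233, 226, 225, 225, 225, 225, 226, 225, 224, 224, 225, 225, 225, 225, 225, 224, 225, 227, 212, 130
[... 275 characters left out ...]
 122, 124, 125, 125, 125, 124, 124, 124, 125, 125, 116, 86, 87, 88, 87, 88, 88, 88, 87, 89, 89, 87, 87, 88, 86, 88, 88, 87, 87, 87, 87, 86, 87, 88, 87, 87, 87, 87, 86, 87, 88, 88, 82, 75, 95, 111, 108, 108, 108, 108, 108, 107, 108, 110, 108, 109, 109, 109, 109, 109, 109, 109, 107, 99, 77, 76, 83, 92, 96, 92, 93, 92, 93, 93, 92, 93, 95, 95, 94, 95, 95, 95, 95, 97, 96, 95, 96, 96, 95, 96, 95, 97, 97, 96, 95, 97, 95, 97, 97, 100, 101, 101, 102, 103, 104, 103, 100, 100, 98, 99, 105, 118, 117, 116, 115, 114, 113, 113, 114, 104, 60, 28, 28, 29, 25, 25, 29, 27, 27, 28, 25, 26, 26, 24, 24, 26, 24, 26, 23, 25, 29, 26, 26, 26, 27, 26, 25, 24, 22, 22, 23, 21, 23, 23, 20, 20, 24, 21, 22, 21, 20, 21, 20]
```

View pics/w5.png

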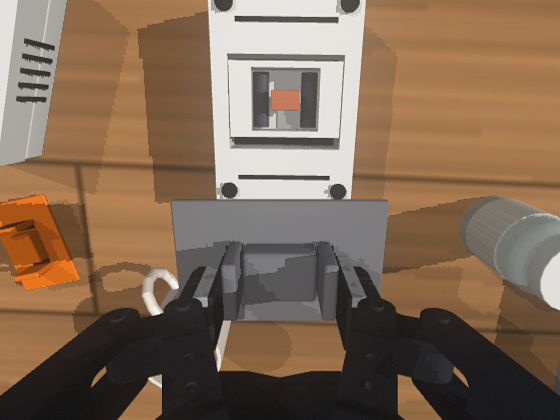

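The view shows the open meter. The carrier's opening spans rows 67–131 and columns 251–320, with the wide gap at rows 137–149 (the +x side). The near feet are at (229,190) and (338,191).

```bash
python3 - <<'E'
from h import *
import pickle
im=pickle.load(open('w5.pkl','rb')); f=im['frame']; g=f.mean(2)
def P(u,v,z=.06): return ray(im,u,v,z)*1000
def edges(line,t): # subpixel crossings
    s=line-t; k=np.where(s[:-1]*s[1:]<0)[0]; return [(round(float(i+s[i]/(s[i]-s[i+1])),1), 'up' if s[i]<0 else 'dn') for i in k]
for c in (275,283,300): print('col',c,[(e,d,P(c,e)[:2].round(1).tolist()) for e,d in edges(g[:200,c],185)])
for r in (82,100,115): print('row',r,[(e+205,d,P(e+205,r)[:2].round(1).tolist()) for e,d in edges(g[r,205:375],185)])
px,W=feet(im,[(229,190),(338,191)]); print(px,W*1000); d=W[0]-W[1]; print(np.degrees(np.arctan2(d[1],d[0])), (W.mean(0)*1000))
E
```

```text
col 275 [(15.4, 'dn', [461.0, 129.5]), (22.0, 'up', [465.6, 129.7]), (53.3, 'dn', [487.7, 130.7]), (60.4, 'up', [492.9, 130.9]), (66.9, 'dn', [497.7, 131.1]), (113.5, 'up', [533.5, 132.6]), (128.0, 'dn', [545.3, 133.2]), (130.6, 'up', [547.4, 133.3]), (136.3, 'dn', [552.1, 133.5]), (148.6, 'up', [562.4, 133.9]), (174.2, 'dn', [584.6, 134.9]), (179.4, 'up', [589.3, 135.1]), (198.3, 'dn', [606.4, 135.8])]
col 283 [(15.7, 'dn', [460.9, 135.6]), (22.3, 'up', [465.5, 135.9]), (53.5, 'dn', [487.6, 137.0]), (60.4, 'up', [492.6, 137.2]), (66.9, 'dn', [497.4, 137.5]), (130.6, 'up', [547.1, 140.0]), (136.3, 'dn', [551.8, 140.2]), (148.9, 'up', [562.4, 140.7]), (174.3, 'dn', [584.4, 141.9]), (179.8, 'up', [589.3, 142.1]), (198.3, 'dn', [606.1, 143.0])]
col 300 [(15.8, 'dn', [460.4, 148.7]), (22.4, 'up', [464.9, 149.0]), (53.5, 'dn', [486.9, 150.4]), (60.7, 'up', [492.2, 150.7]), (67.2, 'dn', [497.0, 151.0]), (130.9, 'up', [546.6, 154.3]), (136.6, 'dn', [551.4, 154.6]), (148.9, 'up', [561.7, 155.3]), (174.6, 'dn', [583.9, 156.7]), (179.7, 'up', [588.5, 157.0]), (198.3, 'dn', [605.4, 158.1])]
row
[... 354 characters left out ...]
8.1, 'dn', [524.7, 93.7]), (229.2, 'up', [524.6, 94.6]), (251.1, 'dn', [523.8, 112.6]), (319.0, 'up', [521.2, 168.2]), (340.4, 'dn', [520.3, 185.8]), (357.4, 'dn', [519.7, 199.7])]
row 115 [(212.8, 'up', [537.2, 81.1]), (228.3, 'dn', [536.6, 93.9]), (229.6, 'up', [536.5, 95.0]), (251.3, 'dn', [535.7, 113.0]), (272.6, 'up', [534.8, 130.7]), (275.3, 'dn', [534.7, 132.9]), (318.4, 'up', [533.0, 168.7]), (339.4, 'dn', [532.2, 186.1]), (341.0, 'up', [532.1, 187.4]), (356.5, 'dn', [531.5, 200.3])]
[[228.88268156 189.84357542]
 [337.45989305 191.57219251]] [[599.86644221  95.09297299  63.        ]
 [596.86728982 190.3277781   63.        ]]
-88.19622668378325 [598.36686602 142.71037554  63.        ]
```

```bash
python3 - <<'E'
from h import *
goal(.5227,.1404,.11,181.9)
E
```

```text
shift mm [ 76.9   4.9 100. ] turn [-0.0017 -0.0002  0.0112] t 6.78 p [0.5997 0.1391 0.21  ] F [ 0.2 -0.7 -1.2] w 0.0468
```

Call:
jog_arm:
  targets:
    - [40, 3, 40, 0, 0, 0.011, 54.6]
    - [77, 5, 80, 0, 0, 0.011, 54.6]
    - [77, 5, 100, -0.001, 0, 0.011, 54.6]
    - [77, 5, 100, -0.001, 0, 0.011, 54.6]
    - [77, 5, 100, -0.001, 0, 0.011, 54.6]

```text
time_s: 7.4
eef_pos: [0.5243, 0.1397, 0.1115]
tool_rot: [-0.049, 3.138, -0.0]
contact_force: [0.3, -0.5, -1.5]
grip_width: 0.0466
```

```bash
python3 - <<'E'
from h import *
import pickle
im=get_image('wrist'); save('w6',im['frame'])
goal(.5227,.1404,.09,181.9)
print(im['frame'].mean(2)[185:215, 280].astype(int).tolist())
E
```

```text
shift mm [ 2.   0.4 21.8] turn [ 0.0003  0.0034 -0.0015] t 7.45 p [0.5247 0.1401 0.1118] F [ 0.3  1.4 -2. ] w 0.0468
[214, 216, 199, 138, 126, 127, 127, 127, 127, 127, 126, 127, 126, 119, 92, 92, 113, 119, 119, 120, 119, 120, 120, 120, 119, 119, 119, 118, 118, 119]
```

View pics/w6.png

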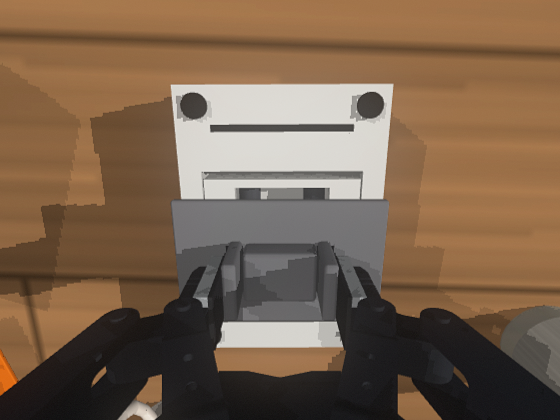

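The view shows the cover squarely over the bay: its plate spans columns 173–387 and the opening is visible at columns 235–329, about 1 mm to +y. I'll correct and descend in small steps.

Call:
jog_arm:
  targets:
    - [2, 0.7, 0, 0, 0.003, -0.001, 54.6]
    - [2, 0.7, 10, 0, 0.003, -0.001, 54.6]
    - [2, 0.7, 20, 0, 0.003, -0.001, 54.6]
    - [2, 0.7, 22, 0, 0.003, -0.001, 54.6]

```text
time_s: 7.95
eef_pos: [0.5215, 0.1404, 0.0883]
tool_rot: [0.052, -3.139, 0.001]
contact_force: [-0.3, -0.3, -0.6]
grip_width: 0.0469
```

```bash
python3 - <<'E'
from h import *
goal(.5227,.1407,.08,181.9)
E
```

```text
shift mm [-1.2  0.2  8.3] turn [-0.0009 -0.0023 -0.0003] t 7.95 p [0.5215 0.1404 0.0883] F [-0.3 -0.3 -0.6] w 0.0469
```

Call:
jog_arm:
  targets:
    - [-1, 0.2, 2, 0, 0, 0, 54.6]
    - [-1.2, 0.2, 5, 0, -0.002, 0, 54.6]
    - [-1.2, 0.2, 7, 0, -0.002, 0, 54.6]
    - [-1.2, 0.2, 9, 0, -0.002, 0, 54.6]

```text
time_s: 8.45
eef_pos: [0.5228, 0.1407, 0.0793]
tool_rot: [-0.051, 3.141, -0.001]
contact_force: [0.1, 0.4, -1.2]
grip_width: 0.0467
```

```bash
python3 - <<'E'
from h import *
goal(.5227,.1407,.075,181.9)
E
```

```text
shift mm [0.1 0.  4.3] turn [-0.0008  0.     -0.0004] t 8.45 p [0.5228 0.1407 0.0793] F [ 0.1  0.4 -1.2] w 0.0467
```

Call:
jog_arm:
  targets:
    - [0, 0, 1, 0, 0, 0, 54.6]
    - [0, 0, 2, 0, 0, 0, 54.6]
    - [0, 0, 3, 0, 0, 0, 54.6]
    - [0, 0, 4, 0, 0, 0, 54.6]

```text
time_s: 8.95
eef_pos: [0.5229, 0.1407, 0.0753]
tool_rot: [-0.052, 3.141, -0.001]
contact_force: [0.6, 0.6, -1.0]
grip_width: 0.0463
```

Call:
jog_arm:
  targets:
    - [0, 0, 1, 0, 0, 0, 54.6]
    - [0, 0, 2, 0, 0, 0, 54.6]
    - [0, 0, 2.5, 0, 0, 0, 54.6]

```text
time_s: 9.32
eef_pos: [0.5229, 0.1407, 0.0731]
tool_rot: [0.051, -3.141, 0.001]
contact_force: [-0.5, -0.2, 1.8]
grip_width: 0.0469
```

Call:
jog_arm:
  targets:
    - [0, 0, 1, 0, 0, 0, 54.6]
    - [0, 0, 1.5, 0, 0, 0, 54.6]
    - [0, 0, 2, 0, 0, 0, 54.6]

```text
time_s: 9.7
eef_pos: [0.5229, 0.1408, 0.0713]
tool_rot: [0.051, -3.141, 0.0]
contact_force: [-1.9, -0.6, 3.2]
grip_width: 0.0466
```

Call:
jog_arm:
  targets:
    - [0, 0, 1, 0, 0, 0, 54.6]
    - [0, 0, 1.5, 0, 0, 0, 54.6]
    - [0, 0, 2, 0, 0, 0, 54.6]

```text
time_s: 10.07
eef_pos: [0.5229, 0.1408, 0.0694]
tool_rot: [0.051, -3.141, 0.0]
contact_force: [-2.7, -0.4, 5.1]
grip_width: 0.0466
```

Call:
jog_arm:
  targets:
    - [0, 0, 0.7, 0, 0, 0, 54.6]
    - [0, 0, 1.2, 0, 0, 0, 54.6]
    - [0, 0, 1.6, 0, 0, 0, 54.6]

```text
time_s: 10.45
eef_pos: [0.5229, 0.1409, 0.0688]
tool_rot: [0.051, -3.14, -0.001]
contact_force: [-4.5, -0.4, 13.0]
grip_width: 0.047
```

Call:
jog_arm:
  targets:
    - [0, 0, 0.7, 0, 0, 0, 54.6]
    - [0, 0, 1.2, 0, 0, 0, 54.6]
    - [0, 0, 1.6, 0, 0, 0, 54.6]

```text
time_s: 10.82
eef_pos: [0.5231, 0.141, 0.0686]
tool_rot: [0.051, -3.139, -0.002]
contact_force: [-5.3, -0.4, 14.5]
grip_width: 0.0472
```

The force rises to about 14 N at the expected home height (the spring alone reads 5–6 N). I'll relieve the small x force, then check.

Call:
jog_arm:
  targets:
    - [0.4, 0, 1.4, 0, 0, 0, 54.6]
    - [0.7, 0, 1.5, 0, 0, 0, 54.6]
    - [0.7, 0, 1.5, 0, 0, 0, 54.6]

```text
time_s: 11.2
eef_pos: [0.5231, 0.141, 0.0686]
tool_rot: [0.051, -3.14, -0.004]
contact_force: [-3.9, -1.3, 12.8]
grip_width: 0.0469
```

```bash
python3 - <<'E'
from h import *
import pickle
s=sensors.observe(); print({k:np.round(s[k],3).tolist() for k in('eef_pos','contact_force','torque','grip_width')})
im=get_image('wrist'); pickle.dump(im,open('w7.pkl','wb')); sd=get_image('side'); pickle.dump(sd,open('s7.pkl','wb'))
g=im['frame'].mean(2); print(g[150:215,280].astype(int).tolist())
o=pickle.load(open('w3.pkl','rb'))['frame'].mean(2); print(o[150:215,280].astype(int).tolist())
c=proj(sd,(.522,.14,.07)).astype(int); print(c)
top=cv2.resize(im['frame'][140:400,100:460],(780,400)); save('s7',top)
E
```

```text
{'eef_pos': [0.523, 0.141, 0.069], 'contact_force': [-3.92, -1.27, 12.822], 'torque': [-0.316, 0.94, -0.021], 'grip_width': 0.047}
[204, 203, 203, 204, 204, 203, 204, 204, 204, 203, 203, 203, 203, 203, 203, 201, 203, 203, 203, 202, 202, 203, 201, 203, 201, 202, 202, 201, 201, 201, 200, 202, 203, 202, 201, 201, 201, 200, 200, 201, 204, 185, 105, 95, 108, 107, 108, 107, 99, 86, 91, 107, 111, 114, 114, 113, 114, 113, 113, 113, 113, 112, 113, 112, 113]
[199, 201, 200, 201, 201, 200, 202, 200, 200, 202, 200, 201, 200, 200, 199, 199, 199, 199, 199, 199, 199, 200, 199, 199, 199, 200, 200, 199, 199, 199, 199, 200, 198, 198, 198, 202, 179, 85, 88, 90, 89, 92, 97, 97, 96, 94, 112, 141, 129, 96, 94, 109, 113, 111, 110, 111, 111, 111, 112, 111, 110, 110, 110, 109, 109]
[271 252]
```

View pics/s7.png

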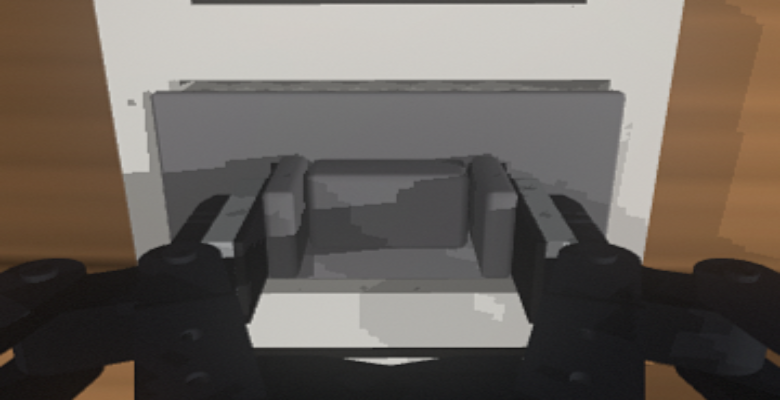

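The view shows the plate almost flush, with both tabs fully in against the block (tabs at (283,215) and (495,215)). The gap to the well edge matches the carrier's offset. I'll ease x a little more, then release slowly while still pressing.

Call:
jog_arm:
  targets:
    - [1.2, 0, 1.4, 0, 0, 0, 54.6]
    - [1.2, 0, 1.5, 0, 0, 0, 54.6]
    - [1.2, 0, 1.8, 0, 0, 0, 54.6]

```text
time_s: 11.68
eef_pos: [0.5231, 0.1411, 0.0686]
tool_rot: [-0.051, 3.141, 0.005]
contact_force: [-4.8, -0.6, 14.7]
grip_width: 0.047
```

Call:
jog_arm:
  targets:
    - [0.5, 0, 2, 0, 0, 0, 56.5]
    - [0.2, 0, 2.3, 0, 0, 0, 58.5]
    - [0, 0, 2.6, 0, 0, 0, 60.5]
    - [0, 0, 2.8, 0, 0, 0, 62.5]
    - [0, 0, 3, 0, 0, 0, 64]

```text
time_s: 12.3
eef_pos: [0.5238, 0.141, 0.0662]
tool_rot: [-0.051, 3.14, 0.006]
contact_force: [-2.7, -0.1, 6.1]
grip_width: 0.0549
```

Call:
jog_arm:
  targets:
    - [0, 0, 0.5, 0, 0, 0, 66]
    - [0, 0, 0.5, 0, 0, 0, 68]
    - [0, 0, 0, 0, 0, 0, 71]
    - [0, 0, 0, 0, 0, 0, 74]

```text
time_s: 12.8
eef_pos: [0.5237, 0.141, 0.066]
tool_rot: [-0.051, 3.14, 0.006]
contact_force: [0.0, 0.3, -0.8]
grip_width: 0.0632
```

```bash
python3 - <<'E'
from h import *
import pickle
goal(.5227,.141,.10,181.9)
im=get_image('wrist'); pickle.dump(im,open('w8.pkl','wb')); 
g=im['frame'].mean(2); print(g[180:215,280].astype(int).tolist())
for v in (235,245,255): print(v,g[v,200:360].astype(int).tolist())
E
```

```text
shift mm [  1.    0.1 -34. ] turn [ 0.0035  0.0013 -0.0009] t 12.8 p [0.5237 0.141  0.066 ] F [ 0.   0.3 -0.8] w 0.0632
[200, 200, 200, 199, 199, 199, 199, 199, 199, 199, 201, 188, 127, 92, 106, 106, 105, 111, 117, 97, 83, 89, 105, 110, 112, 113, 111, 112, 111, 111, 111, 111, 112, 110, 110]
235 [109, 108, 109, 110, 108, 109, 108, 108, 108, 109, 107, 108, 108, 108, 108, 108, 109, 108, 109, 109, 108, 109, 109, 109, 108, 109, 109, 108, 109, 110, 108, 108, 110, 109, 108, 108, 108, 108, 108, 109, 109, 108, 107, 108, 109, 109, 110, 108, 108, 109, 108, 107, 109, 107, 109, 107, 108, 108, 108, 108, 108, 109, 108, 108, 108, 108, 107, 109, 108, 109, 108, 108, 108, 108, 109, 108, 108, 107, 108, 108, 109, 109, 108, 107, 107, 108, 108, 107, 108, 107, 107, 108, 110, 108, 108, 108, 108, 107, 108, 108, 108, 108, 107, 108, 108, 107, 107, 108, 108, 107, 108, 109, 109, 108, 107, 110, 108, 107, 108, 109, 108, 108, 108, 108, 108, 109, 108, 109, 108, 108, 108, 108, 107, 108, 108, 108, 109, 108, 108, 108, 109, 107, 107, 109, 107, 108, 108, 108, 108, 108, 109, 109, 109, 109, 108, 109, 109, 110, 109, 109]
245
[... 643 characters left out ...]
, 108, 107, 107, 109, 108, 108, 108, 108, 109, 109]
255 [76, 76, 77, 77, 76, 76, 77, 76, 76, 76, 77, 73, 66, 54, 61, 62, 63, 66, 65, 69, 69, 67, 68, 72, 74, 80, 82, 84, 82, 44, 46, 35, 34, 35, 34, 34, 33, 34, 33, 34, 35, 48, 62, 64, 67, 70, 70, 69, 69, 70, 70, 70, 70, 70, 70, 71, 70, 71, 71, 70, 70, 69, 70, 71, 70, 70, 70, 70, 71, 71, 71, 71, 71, 71, 71, 71, 71, 70, 71, 70, 71, 70, 72, 71, 72, 70, 70, 71, 72, 71, 72, 71, 71, 71, 71, 72, 71, 71, 72, 71, 71, 72, 71, 71, 72, 71, 72, 70, 72, 71, 72, 72, 71, 72, 65, 51, 59, 34, 34, 33, 34, 34, 34, 34, 34, 33, 33, 41, 58, 58, 58, 58, 58, 60, 60, 63, 64, 65, 66, 67, 68, 68, 68, 70, 77, 86, 68, 89, 97, 95, 95, 94, 96, 95, 95, 97, 108, 108, 107, 108]
```

Call:
jog_arm:
  targets:
    - [0, 0, 0, 0, 0, 0, 80]
    - [0, 0, -10, 0, 0, 0, 85]
    - [0, 0, -40, 0, 0, 0, 95]
    - [0, 0, -90, 0, 0, 0, 100]
    - [0, 0, -135, 0, 0, 0, 100]

```text
time_s: 13.48
eef_pos: [0.5238, 0.1403, 0.2032]
tool_rot: [-0.05, 3.139, 0.006]
contact_force: [0.3, 0.6, -0.2]
grip_width: 0.0855
```

```bash
python3 - <<'E'
from h import *
import pickle
goal(.5237,.141,.21,181.9)
im=get_image('wrist'); pickle.dump(im,open('w9.pkl','wb')); f=im['frame']
c=proj(im,(.522,.1405,.075)); print(c); u,v=c.astype(int)
u0,v0=max(u-95,0),max(v-110,0); print(u0,v0)
save('w9',cv2.resize(f[v0:v0+180,u0:u0+190],None,fx=3.2,fy=3.2,interpolation=cv2.INTER_CUBIC))
E
```

```text
shift mm [ 0.   0.7 -6.8] turn [ 0.0038  0.0022 -0.0015] t 13.47 p [0.5238 0.1403 0.2032] F [ 0.3  0.6 -0.2] w 0.0855
[280.01936478 195.23839049]
185 85
```

View pics/w9.png

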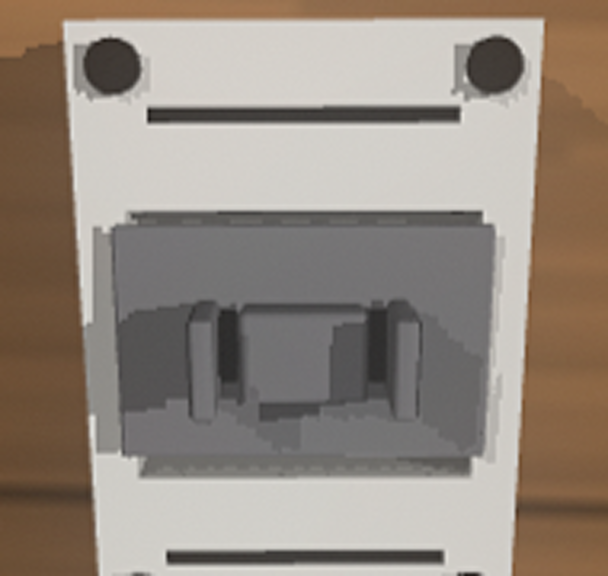

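The view shows the cover seated square on the meter, with both tabs out (outer edges at crop columns 189 and 420). As a numeric check, I'll triangulate the plate edge height here and on the original latched cover, and measure the tab spread.

```bash
python3 - <<'E'
from h import *
import pickle
L=lambda n:pickle.load(open(n+'.pkl','rb'))
def edge(im,u,a,b): # last dark->plate rise: row of min in [a,b]
    g=im['frame'].mean(2)[:,u-2:u+3].mean(1); s=g[a:b]; return s.astype(int).tolist()
for n,a,b in(('w1',136,152),('w3',192,206),('w9',146,164),('w8',188,206)): im=L(n); print(n,[ (u,edge(im,u,a,b)) for u in (250,285,320)])
im=L('w9'); g=im['frame'].mean(2)
a,b=ray(im,244,200,.0905),ray(im,316.2,200,.0905); print('tabs',np.linalg.norm(a-b)*1000,(a+b)/2)
a,b=ray(im,221.9,191,.064),ray(im,337.8,191,.064); print('plate',np.linalg.norm(a-b)*1000,(a+b)/2)
from scipy.optimize import brentq
def tri(A,u1,v1,B,u2,v2,ax):
    return brentq(lambda z:(ray(A,u1,v1,z)-ray(B,u2,v2,z))@ax,0,.15)
for u in (0,):
    for d in(0,1): 
        print('open',tri(L('w8'),280,199.8,L('w9'),280,154.5+d,np.array([1,.033,0])),'orig',tri(L('w3'),280,199.3,L('w1'),294,144+d,np.array([.953,-.302,0])))
E
```

```text
w1 [(250, [210, 185, 67, 53, 55, 56, 72, 92, 98, 115, 118, 118, 117, 118, 117, 117]), (285, [211, 187, 69, 57, 60, 61, 75, 94, 97, 117, 120, 119, 119, 119, 119, 118]), (320, [212, 184, 50, 58, 60, 60, 76, 94, 101, 119, 120, 119, 119, 119, 119, 118])]
w3 [(250, [97, 97, 96, 95, 108, 135, 129, 96, 93, 108, 112, 112, 111, 111]), (285, [97, 97, 96, 94, 110, 140, 129, 97, 92, 108, 113, 111, 112, 111]), (320, [97, 97, 96, 94, 110, 139, 133, 111, 92, 108, 113, 112, 112, 112])]
w9 [(250, [206, 206, 206, 208, 188, 105, 89, 90, 90, 99, 116, 117, 117, 117, 117, 117, 117, 116]), (285, [206, 206, 206, 209, 185, 84, 91, 92, 90, 97, 116, 118, 117, 117, 117, 117, 117, 117]), (320, [205, 204, 205, 209, 184, 84, 91, 92, 90, 97, 117, 118, 118, 117, 117, 117, 117, 116])]
w8 [(250, [199, 199, 201, 187, 129, 101, 107, 106, 106, 109, 119, 112, 83, 88, 104, 110, 113, 113]), (285, [199, 199, 202, 187, 127, 85, 95, 107, 106, 107, 114, 113, 83, 89, 105, 110, 112, 113]), (320, [199, 199, 202, 182, 103, 89, 101, 107, 106, 111, 122, 114, 90, 89, 105, 110, 112, 112])]
tabs 56.32667815753625 [0.52166617 0.14048363 0.0905    ]
plate 99.03630793687002 [0.52121957 0.1404123  0.064     ]
open 0.06369248780325915 orig 0.06236338666448331
open 0.05754950799200726 orig 0.05706261386446775
```

The tab spread is 56.3 mm (56 at rest) and the plate is level, at the original's latched height within the picture's resolution of about 2 mm. To get a sharper answer I'll shut the fingers and press lightly on the block. Its top should be met at z ≈ 78–79.5 mm.

Call:
jog_arm:
  targets:
    - [2, 0.5, 0, 0.004, 0.002, 0, 0]
    - [2, 0.5, 40, 0.004, 0.002, 0, 0]
    - [2, 0.5, 80, 0.004, 0.002, 0, 0]
    - [2, 0.5, 100, 0.004, 0.002, 0, 0]
    - [2, 0.5, 110, 0.004, 0.002, 0, 0]

```text
time_s: 14.15
eef_pos: [0.5256, 0.142, 0.0974]
tool_rot: [-0.048, 3.135, 0.005]
contact_force: [-0.2, -0.0, 0.2]
grip_width: -0.0002
```

```bash
python3 - <<'E'
from h import *
goal(.5215,.1405,.08,181.9)
E
```

```text
shift mm [ 4.2 -1.4 17.4] turn [ 0.0029  0.0064 -0.0024] t 14.15 p [0.5256 0.142  0.0974] F [-0.2 -0.   0.2] w -0.0002
```

Call:
jog_arm:
  targets:
    - [4, -1.4, 8, 0.003, 0.006, -0.002, 0]
    - [4, -1.4, 14, 0.003, 0.006, -0.002, 0]
    - [4, -1.4, 16, 0.003, 0.006, -0.002, 0]
    - [4, -1.4, 17, 0.003, 0.006, -0.002, 0]

```text
time_s: 14.65
eef_pos: [0.5222, 0.1407, 0.0808]
tool_rot: [-0.052, 3.14, 0.001]
contact_force: [-0.5, -0.3, 0.9]
grip_width: 0.0002
```

Call:
jog_arm:
  targets:
    - [0, 0, 0.7, 0, 0, 0, 0]
    - [0, 0, 1.2, 0, 0, 0, 0]

```text
time_s: 14.9
eef_pos: [0.5226, 0.1409, 0.08]
tool_rot: [-0.052, 3.139, 0.001]
contact_force: [0.6, 0.2, -0.3]
grip_width: 0.0001
```

Call:
jog_arm:
  targets:
    - [0, 0, 0.7, 0, 0, 0, 0]
    - [0, 0, 1.2, 0, 0, 0, 0]

```text
time_s: 15.15
eef_pos: [0.5227, 0.1409, 0.0793]
tool_rot: [-0.052, 3.139, 0.002]
contact_force: [-2.4, -0.9, 5.1]
grip_width: 0.0002
```

Call:
jog_arm:
  targets:
    - [0, 0, 0.7, 0, 0, 0, 0]
    - [0, 0, 1.2, 0, 0, 0, 0]

```text
time_s: 15.4
eef_pos: [0.5227, 0.1409, 0.0785]
tool_rot: [-0.051, 3.139, 0.002]
contact_force: [-1.9, -0.1, 5.3]
grip_width: 0.0001
```

The block is met at 79.5 mm with 5 N, which is where a latched cover rests on its spring. I'll press to home once more, then withdraw.

Call:
jog_arm:
  targets:
    - [0, 0, 0.7, 0, 0, 0, 0]
    - [0, 0, 1.3, 0, 0, 0, 0]
    - [0, 0, 2, 0, 0, 0, 0]

```text
time_s: 15.78
eef_pos: [0.5226, 0.1409, 0.0781]
tool_rot: [-0.051, 3.141, 0.004]
contact_force: [-5.4, -1.5, 19.2]
grip_width: 0.0003
```

Call:
jog_arm:
  targets:
    - [0, 0, 0.7, 0, 0, 0, 0]
    - [0, 0, 1, 0, 0, 0, 0]

```text
time_s: 16.02
eef_pos: [0.5227, 0.1409, 0.0782]
tool_rot: [0.051, -3.141, -0.005]
contact_force: [-4.5, -0.2, 11.6]
grip_width: -0.0001
```

Call:
jog_arm:
  targets:
    - [0, 0, -2, 0, 0, 0, 0]
    - [0, 0, -10, 0, 0, 0, 0]
    - [0, 0, -50, 0, 0, 0, 0]
    - [0, 0, -100, 0, 0, 0, 0]
    - [0, 0, -125, 0, 0, 0, 0]

```text
time_s: 16.65
eef_pos: [0.5244, 0.1407, 0.206]
tool_rot: [-0.05, 3.137, 0.008]
contact_force: [1.1, 0.6, -1.3]
grip_width: 0.0003
```

Call:
jog_arm:
  targets:
    - [0, 0, 0, 0, 0, 0, 0]
    - [0, 0, 0, 0, 0, 0, 0]

```text
time_s: 16.9
eef_pos: [0.5238, 0.1407, 0.2051]
tool_rot: [-0.05, 3.138, 0.007]
contact_force: [0.5, -0.0, -1.0]
grip_width: 0.0
```

```bash
python3 - <<'E'
from h import *
import pickle
o=pickle.load(open('im0.pkl','rb'))
im=get_image('wrist'); f=im['frame']; s=sensors.observe(); print(s['eef_pos'],s['contact_force'])
c=proj(im,(.522,.1405,.0905)); u,v=c.astype(int); g=f.mean(2)
print(c,[(r,g[r,u-40:u+41].astype(int).tolist()) for r in (v+4,)])
sd=get_image('side')
d=np.abs(sd['frame'].astype(int)-o['side']['frame']).max(2)
for n,(a,b,c2,e) in dict(mug=(198,245,172,222),jar=(302,364,158,203),brush=(148,164,250,314)).items(): print(n,(d[a:b,c2:e]>60).mean().round(3))
E
```

```text
[0.52326184 0.14050326 0.20445892] [-0.21582195  0.39931228  0.04039871]
[279.5408417  199.67508819] [(np.int64(203), [91, 91, 92, 88, 68, 97, 119, 122, 125, 125, 128, 123, 99, 97, 57, 61, 61, 61, 60, 59, 67, 85, 108, 125, 123, 123, 122, 124, 123, 123, 124, 124, 123, 122, 122, 123, 123, 123, 123, 123, 123, 123, 124, 123, 124, 124, 125, 122, 89, 92, 91, 91, 92, 91, 91, 92, 92, 91, 84, 74, 62, 62, 61, 61, 61, 63, 73, 72, 80, 106, 124, 123, 125, 127, 125, 102, 96, 112, 112, 112, 111])]
mug 0.0
jar 0.0
brush 0.523
```

```bash
python3 -c "
from h import *
print(order.hand_in())"
```

```text
the job is handed in; nothing more can be done
None
```

The grey cover is now on the other meter and appears latched. I handed the job in at about 17 s of the 56 s allowed. I pinched both tabs to about 47 mm, lifted the cover off, and lowered it into the open meter, whose carrier sat about 2.8 mm off centre toward −x. I pressed it home with 13–15 N, then let the tabs go while still pressing.

**Last checks**
- **Tabs:** after release they were 56.3 mm apart, against 56 mm at rest.
- **Height of the cover:** pressing lightly with shut fingers met the block at about 79.5 mm with 5 N, as a latched cover on its spring should. It stopped hard at 78.1 mm, where the plate meets the face. The highest force read there was 19 N.
- **Height from the pictures:** triangulation agreed, but only to about 2 mm.
- **Side force:** a sideways force of about 4–5 N in x stayed while pressing, though I tried to ease it. It disappeared when I let go.
- **Mug and jar:** unchanged in the side picture.
- **Brush:** the picture check there showed a difference and so proves nothing. I think the arm was blocking the view, but I did not look again. The arm never went near the brush.

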